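Screw the lid of the screw canister down to snug

TASK

Put the loose lid on the open canister of screws, lugs into the gaps, and screw it down clockwise by its grip bar until it is snug on its seal. Feel for the rising torque and do not force or overtighten it; then let go, and leave the other things on the counter where they are.

Things in the scene. Friction and masses are not known exactly. Their poses are not given: they have to be found in the camera images.
- canister: White plastic canister, 84 mm diameter, bolted down on a steel cross foot; it cannot move. Origin: centre of its underside. Shoulder 100 mm up; above it an open neck of 54 mm diameter. Two ramps round the neck reach out to 66 mm diameter; between their ends are two open gaps, 50 degrees wide, centred on its +x and -x sides (a rib on the shoulder marks each).
- lid: Grey plastic lid, about 0.16 kg, lying with its grip bar up. Origin: centre of its lower edge. Skirt 78 mm across outside, 72 inside; ceiling 19 mm and flat top 23 mm above the edge. Two lugs inside the skirt near its lower edge, on its +x and -x sides, leave 59 mm between them: 2 to 3 mm play on the neck. They enter the gaps when its x lies along the canister's x, either way round.
- parts_bin: Bystander: blue open bin of bolts, 160 x 105 x 75 mm; origin at the centre of its underside.
- spray_can: Bystander: grey spray can, 60 mm diameter, 170 mm tall, standing; origin at the centre of its underside.
- carton: Bystander: cardboard carton, 110 x 80 x 60 mm; origin at the centre of its underside.
- spanner: Bystander: steel spanner 170 mm long, lying flat along its x; origin under its middle.
- mouth (a point): Middle of the neck's rim, on the canister's axis, 122 mm above its underside. A black springy seal ring stands 3 to 6 mm above the rim, how much cannot be seen. The lid's ceiling comes to rest on it, so that the lid's lower edge is then 106 to 109 mm above the canister's underside, lugs below the ramps.
- grip (a point): Middle of the lid's grip bar, 38 mm above the lid's edge. Bar: 64 mm long along the lid's x, 34 mm wide, from 25 to 51 mm above the edge, sprung on the lid about the screw axis (9 N m/rad). Clockwise from above the lid turns freely (below 0.1 N m) for 0.4 to 1.1 rad from the gaps, differing each time. Then torque climbs: 0.35 to 0.5 N m is snug, over 0.6 too tight. It stays when let go.
There are look-alikes about, which are no part of the job. Leave any green look-alike of the lid alone. Several things look just like the canister: the one meant starts farthest from the robot's base.

How it is judged:
By the outcome, as a careful person would: the job done as asked, in the order asked, and still so for the second after the job is handed in, with the robot touching nothing.
It also fails if it takes over 64 s, if anything falls off the work surface, if the arm or the gripper's body presses on something with over 40 N, if the wrist force passes 120 N, or if a joint passes its speed limit or range.

ROBOT

A 6-joint arm with a two-finger parallel gripper is mounted at the origin on the work surface. World frame = base frame: x ahead of the robot, y to its left, z up, the work surface at z = 0. Lengths are in mm, angles in rad, forces in N, time in s.
With the tool pointing down it reaches from about 275 to 750 mm from the base axis. Payload 10.2 kg.
Tool frame: the origin (TCP) lies midway between the tips of the shut fingers; the grasp point (between the pads) lies 19 mm behind it; z points along the fingers, y is the line along which they close (so a half turn about z gives the same grasp; the last joint's range is limited). The gripper opens to 85 mm and grips with 20 to 120 N. Pads are 22 mm wide; open, the fingers measure 114 mm over their backs; the gripper's body (76 mm by 85 mm) begins 54 mm behind the grasp point. The pads swing forward as they close: fully open they stand 13 mm farther back than shut.
Start: joints at [-1.464, 0.313, 1.498, -0, 1.331, -0.223], TCP at [170.011, -496.717, 231.294] pointing down, gripper open.
Joint ranges: [-2.94, 2.94], [-0.97, 2.17], [0.19, 2.56], [-1.23, 4.37], [0.02, 3.11], [-2.88, 2.88]. Speed limits (rad/s): [2.39, 2.39, 3.01, 3.14, 3.14, 3.14].

INTERFACE

Orientations are given as a unit quaternion [w, x, y, z].
In Python, from rig import sense, capture, finish_job, find_in, place_of gives the robot as it stands. The module is installed in compiled form; this text tells all that it offers.
- The arm moves only by the shell command python3 -m jog 'ROWS' [FORCE]. ROWS is JSON, a list of rows, each an object of numbers: "tx", "ty", "tz": the shift along the tool's x, y, z in mm; "ax", "ay", "az": the turn, a rotation vector about the tool's x, y, z in rad; "jaw": the closure, from -1 (fully open) to 1 (shut), so that 0 is half open. In form: [{"tx": .., "ty": .., "tz": .., "ax": .., "ay": .., "az": .., "jaw": ..}, ...]. A call has 1 to 5 rows; each row shifts and turns the commanded pose from where the row before left it, along the tool's axes as they then stand; what a row does not reach is not made up. A row lasts 1/8 s, in which the tool goes at most 62.5 mm and 10.7 degrees, less where a joint would pass 70% of its speed; a pose out of reach is approached as far as the arm can. A call with a gripper value outside its range is refused whole. The fingers move at their own pace and stop on an object; FORCE is the grip in N (left out, the last holds). Time passes only in rows, so rows that do not move let the fingers close. It gives the time, the measured TCP pose, the force, the opening and the grip force at its end, in the units of the state.
- sense(): the state, without advancing time (a new reading comes with each control period).
- capture(name): name is "side" or "top"; returns a dict with "color" (400x640x3 uint8, red, green, blue), "depth" (400x640 float32, mm along the optical axis (not along the pixel's ray), 0 where there is no reading), "fx", "fy", "cx", "cy" (pixels), "camera_from_world" (4x4, takes a point from world to camera coordinates). Camera axes: x right, y up, looking along -z (the intrinsics and any distortion apply to the point x, -y, -z); pixel columns grow to the right and rows downward; lengths in mm; the calibration is good to about 2 mm. A picture is of the moment at which its call begins.
- finish_job(): hands the job in; it is judged then, once.
Trained networks look in the newest picture that a camera, given by its name, has taken for a name from the list of things; names that differ only in an ending like _2 or _b are one class to them, and where a whole thing is asked for, a point or a joint stands for the part that bears it (a point fixed in the world has none). Each returns a list of dicts, best first, with "conf" (0 to 1); they miss things now and then, are a little off and sometimes report something else, mostly with a low value. They report only what shows in the picture. A call takes as long as a camera call. They do not tell look-alikes from the thing itself.
- find_in(query, camera): "centre" ([column, row] in pixels, amid what is visible of it).
- place_of(query, camera): "centre" ([column, row] in pixels: a listed point, or the origin of a listed thing).
The state is a dict: "time_s": time; "joints": joint angles; "dq": joint speeds; "tau": joint torques, N m; "eef_pos": TCP position; "ee_rot": TCP orientation; "force": force on the tool from outside, world axes, zero at the start; "wrist_torque": the same for the moment, N m; "grip_width": opening from 0.0 (shut) to 1.0 (fully open); "grip_force": force on a finger pad.
Only numpy, scipy, OpenCV 4.12 (cv2) and the standard library are available. Lean on these libraries where they do the work, as an engineer would, in place of code of your own. Each camera call takes 0.05 s, during which the arm holds its last target. There are 200 camera calls.

## Working session

There is one attempt and no reset: what is moved stays moved. The work goes in short steps, Python scripts to look and compute and a shell command to move; the robot and the scene stay as the last step left them, time stands still between calls to the robot, and variables do not carry over. Pictures are saved under pics/ and viewed, at most 10 in all, crops included, and the job is handed in when it is done.

```bash
mkdir -p pics; cat > h.py <<'E'
import numpy as np, cv2
from rig import sense, capture, find_in, place_of
def world(c,u,v,z=None,d=None):
    """pixel -> world; at given height z, or with depth d"""
    M=np.linalg.inv(np.array(c["camera_from_world"]))
    r=np.array([(u-c["cx"])/c["fx"],-(v-c["cy"])/c["fy"],-1.])
    o=M[:3,3]; w=M[:3,:3]@r
    s=d if d is not None else (z-o[2])/w[2]
    return o+s*w
def cloud(c):
    v,u=np.mgrid[0:400,0:640]; d=c["depth"]
    M=np.linalg.inv(np.array(c["camera_from_world"]))
    P=np.stack([(u-c["cx"])/c["fx"]*d,-(v-c["cy"])/c["fy"]*d,-d],-1)
    return P@M[:3,:3].T+M[:3,3]
E
python3 - <<'E'
from h import *
for n in ("top","side"):
    c=capture(n); cv2.imwrite(f"pics/{n}1.png",c["color"][:,:,::-1])
    print(n,[k for k in c if k not in("color","depth")],c["fx"],np.linalg.inv(c["camera_from_world"])[:3,3].round())
    P=cloud(c)
    for q in ("canister","lid","mouth","grip"):
        for f in (find_in,place_of):
            for r in f(q,n)[:5]:
                u,v=map(int,np.round(r["centre"])); print(q,f.__name__,u,v,round(r["conf"],2),P[v,u].round() if 0<=u<640 and 0<=v<400 else '')
print(sense())
E
```

```text
top ['fx', 'fy', 'cx', 'cy', 'camera_from_world'] 508.93306385598765 [ 3.610e+02 -1.000e+00  1.547e+03]
canister call 353 291 0.92 [336. -89. 135.]
canister call 181 197 0.39 [617. 408.  62.]
canister call 365 234 0.9 [ 492. -127.  132.]
canister call 351 290 0.75 [338. -84. 128.]
lid call 287 268 0.98 [404.  97.  52.]
lid call 280 227 0.83 [524. 116.  52.]
lid call 287 267 0.71 [407.  97.  53.]
lid call 282 226 0.57 [527. 110.  56.]
mouth call 352 288 0.95 [344. -87. 130.]
mouth call 360 237 0.75 [ 486. -114.  111.]
mouth call 283 228 0.44 [521. 108.  53.]
mouth call 353 292 0.98 [333. -90. 120.]
mouth call 363 231 0.57 [ 501. -122.  126.]
grip call 288 264 0.71 [415.  94.  53.]
grip call 282 227 0.68 [524. 111.  51.]
grip call 280 222 0.82 [540. 117.  48.]
grip call 287 266 0.69 [409.  97.  52.]
side ['fx', 'fy', 'cx', 'cy', 'camera_from_world'] 514.6130843874028 [ 399. -985. 1317.]
canister call 308 250 0.86 [ 494. -173.   86.]
canister call 251 245 0.74 [ 337. -128.   93.]
canister call 311 253 0.93 [ 503. -170.   64.]
canister call 250 251 0.84 [ 331. -135.   74.]
lid call 271 1
[... 490 characters left out ...]
 'joints': array([-1.46441942e+00,  3.12863237e-01,  1.49771770e+00, -1.02456544e-05,
        1.33098552e+00, -2.23408027e-01]), 'dq': array([-1.21851765e-03, -8.82745758e-05,  4.42458741e-04,  4.27266985e-04,
       -1.76895301e-03, -6.40124431e-04]), 'tau': array([ 1.81578795e-03, -4.12157750e+01, -2.59890372e+01,  5.39458927e-05,
        5.32055656e-04, -7.82248208e-06]), 'eef_pos': array([ 169.997931  , -496.71610355,  231.30632463]), 'ee_rot': array([ 1.27818621e-05,  9.86435812e-01,  1.64147460e-01, -5.73356714e-06]), 'force': array([0.02859471, 0.11573234, 0.01221961]), 'wrist_torque': array([-0.01970701, -0.01808691, -0.00906035]), 'grip_force': 0.0, 'grip_width': 0.9960828877317165}
```

```bash
python3 - <<'E'
import cv2,numpy as np
a=cv2.imread("pics/top1.png"); b=cv2.imread("pics/side1.png")
x=cv2.resize(a[170:350,200:440],None,fx=3.3,fy=3.3,interpolation=cv2.INTER_CUBIC)
cv2.imwrite("pics/topcrop.png",x)
E
```

```text
(no output)
```

View pics/top1.png

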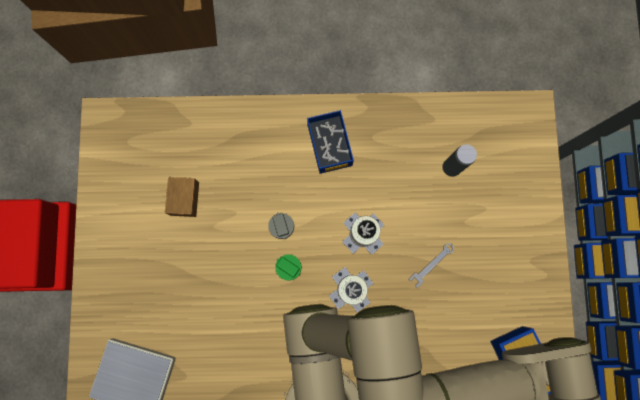

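View pics/side1.png

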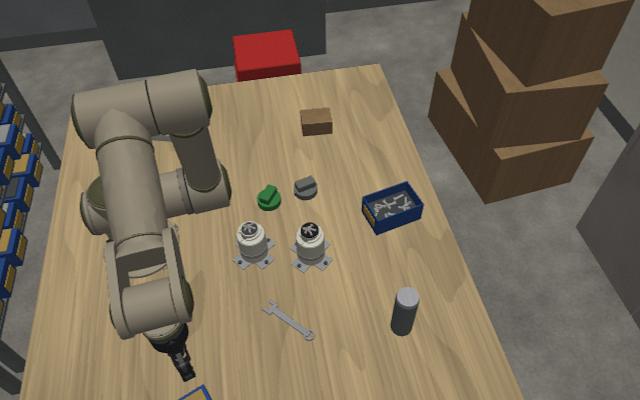

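```bash
sleep 0
```

```text
(no output)
```

View pics/topcrop.png

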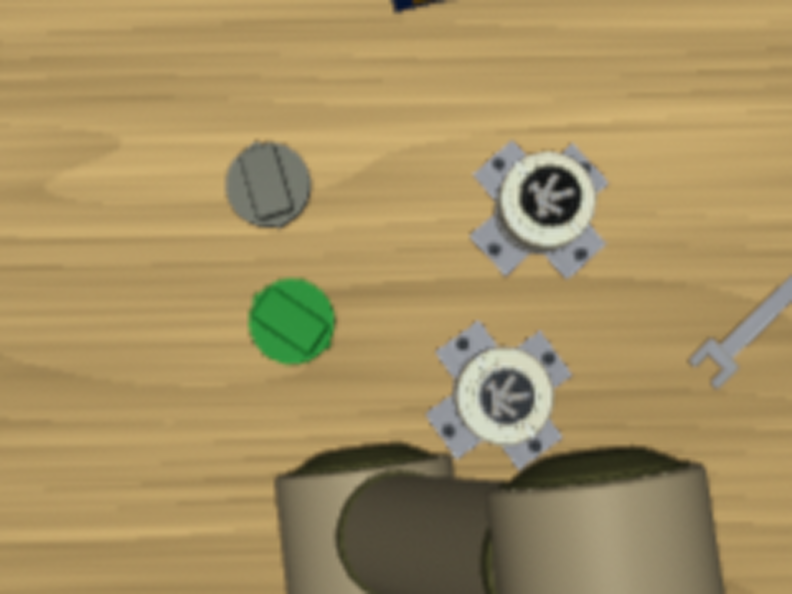

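Top view: the canister candidates are at (365,232) → about (495,-123) and (353,291) → about (336,-89). The one at (365,232) is farthest from the base and has a black seal, so it is the one meant. The grey lid is at (281,226) and the green look-alike at (288,267). I'll confirm with an enlarged crop and look for the ribs.

```bash
python3 - <<'E'
from h import *
ims=[]
for n,(u,v) in (("top",(364,233)),("side",(311,240))):
    S=[capture(n) for _ in range(6)]
    a=np.mean([s["color"].astype(float) for s in S],0)
    np.savez(f"avg_{n}.npz",color=a,depth=np.median([s["depth"] for s in S],0))
    x=a[v-26:v+26,u-26:u+26,::-1]
    x=np.clip((x-20)*1.15,0,255).astype(np.uint8)
    ims.append(cv2.resize(x,(400,400),interpolation=cv2.INTER_CUBIC))
cv2.imwrite("pics/can.png",np.hstack(ims))
c=S[0]
# lid/bar from top and side depth
for n in("top","side"):
    c=capture(n); c["depth"]=np.load(f"avg_{n}.npz")["depth"]; P=cloud(c).reshape(-1,3)
    m=(np.hypot(P[:,0]-524,P[:,1]-113)<65)
    Q=P[m]
    print(n,"table",np.median(P[(abs(P[:,0]-430)<20)&(abs(P[:,1]-0)<30)],0).round(1))
    for lo,hi in((12,32),(38,60)):
        q=Q[(Q[:,2]>lo)&(Q[:,2]<hi)]
        (cx,cy),(w,h),an=cv2.minAreaRect(q[:,:2].astype(np.float32))
        print(lo,hi,len(q),q.mean(0).round(1),"rect",round(cx,1),round(cy,1),round(w),round(h),round(an,1), "zmed",np.median(q[:,2]).round(1))
    m=(np.hypot(P[:,0]-495,P[:,1]+123)<70); Q=P[m]
    for lo,hi in((95,112),(114,140)):
        q=Q[(Q[:,2]>lo)&(Q[:,2]<hi)]
        if len(q): print("can",lo,len(q),q.mean(0).round(1),q.min(0).round(),q.max(0).round())
E
```

```text
top table [430.5  -0.    0.6]
12 32 274 [530.3 115.2  23.3] rect 532.3 117.1 76 75 88.6 zmed 23.4
38 60 251 [532.4 116.5  50.9] rect 533.1 116.9 64 34 16.3 zmed 51.3
can 95 268 [ 503.7 -128.7   99.6] [ 466. -171.   95.] [547. -90. 112.]
can 114 360 [ 506.9 -131.3  124.5] [ 476. -163.  114.] [ 539. -103.  133.]
side table [ 4.295e+02 -4.000e-01  1.600e+00]
12 32 197 [533.2  94.9  23.3] rect 531.5 109.5 67 76 61.7 zmed 24.4
38 60 202 [532.8 111.2  50.5] rect 533.1 114.9 64 35 17.3 zmed 51.8
can 95 227 [ 503.2 -152.4  100.7] [ 467. -174.   95.] [ 548. -106.  112.]
can 114 338 [ 508.2 -136.8  125.1] [ 475. -165.  114.] [ 540. -104.  133.]
```

View pics/can.png

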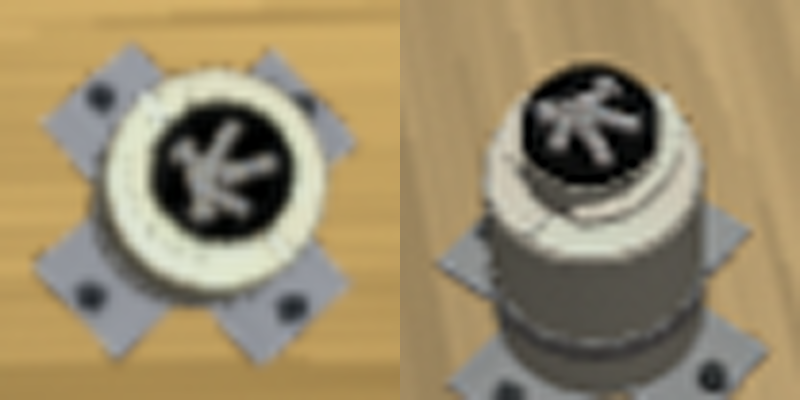

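The crop confirms the canister at (364,233): black seal, screws inside. In the side view a rib mark shows on the shoulder at crop (540,222). I'll rectify both views onto the shoulder plane to fix the axis and yaw.

```bash
cat > rect.py <<'E'
from h import *
def ortho(n,c,z,cx,cy,R=50,s=4):
    a=np.load(f"avg_{n}.npz")["color"]
    # image: col = +x world right, row = -y (y up)
    X,Y=np.meshgrid(np.arange(-R,R,1/s)+cx,cy-np.arange(-R,R,1/s))
    M=np.array(c["camera_from_world"]); p=np.stack([X,Y,np.full_like(X,z)],-1)@M[:3,:3].T+M[:3,3]
    u=c["cx"]+c["fx"]*p[...,0]/-p[...,2]; v=c["cy"]+c["fy"]*p[...,1]/p[...,2]
    return cv2.remap(a.astype(np.float32),u.astype(np.float32),v.astype(np.float32),cv2.INTER_CUBIC)
E
python3 - <<'E'
from rect import *
t=[]
for n in("top","side"):
    c=capture(n)
    o=ortho(n,c,126,507,-132,60,4)
    g=o.max(-1); m=(cv2.GaussianBlur(g,(0,0),3)<75).astype(np.uint8)
    k,l,st,ce=cv2.connectedComponentsWithStats(m)
    for i in range(1,k):
        if st[i,4]>3000: 
            cn=max(cv2.findContours((l==i).astype(np.uint8),0,2)[0],key=len)
            e=cv2.fitEllipse(cv2.convexHull(cn)); print(n,"dark",st[i,4]/16,507-60+e[0][0]/4,-132+60-e[0][1]/4,np.array(e[1])/4)
    for z in(100,):
        o=ortho(n,c,z,507,-132,50,4)
        t.append(np.clip((o[:,:,::-1]-40)*1.25,0,255).astype(np.uint8))
    # polar at radius 37..42, z=101
    ctr=507,-132
    P=cv2.warpPolar(ortho(n,c,101,507,-132,50,4),(200,360),(200,200),200,cv2.WARP_POLAR_LINEAR)
    t.append(cv2.resize(cv2.rotate(P[:,:,::-1],cv2.ROTATE_90_COUNTERCLOCKWISE),(400,200)).clip(0,255).astype(np.uint8))
cv2.imwrite("pics/ortho.png",np.hstack([np.vstack(t[:2]),np.vstack(t[2:])]))
E
```

```text
top dark 1212.625 506.61737060546875 -131.85517501831055 [49.19726562 50.0006752 ]
side dark 1389.6875 506.2631072998047 -132.98462295532227 [50.11682129 55.59727859]
```

View pics/ortho.png

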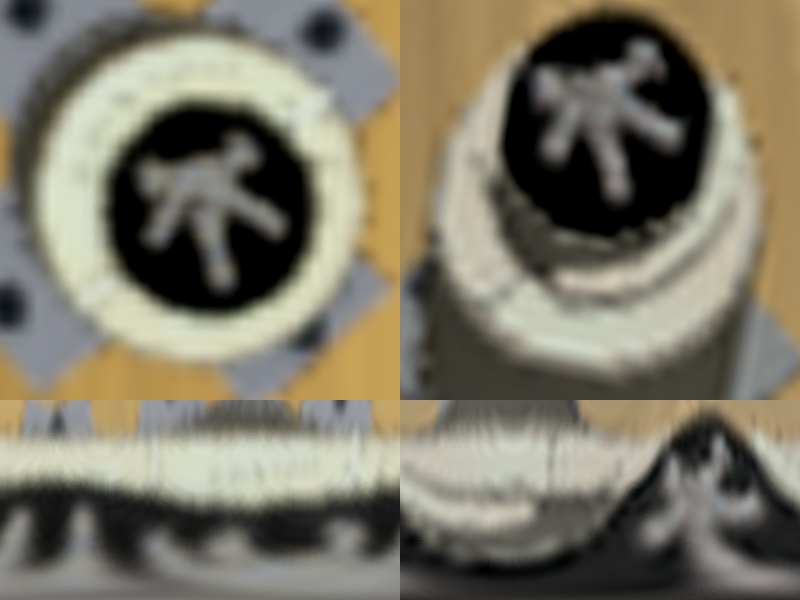

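The top view shows ribs at (95,290) and (310,105), the side view one at (110,285). That puts the canister x at about 41°, which agrees with the foot holes at 41.4°. The axis is at about (506.5,-132.3). The lid is at about (533,116), its bar at 16.8°.

```bash
cat > togo.py <<'E'
import sys,numpy as np
from scipy.spatial.transform import Rotation as R
from rig import sense
s=sense(); x,y,z,yaw=map(float,sys.argv[1:5])
q=s["ee_rot"]; r=R.from_quat([q[1],q[2],q[3],q[0]])
d=r.inv().apply(np.array([x,y,z])-s["eef_pos"])
t=R.from_matrix(np.array([[np.cos(np.radians(yaw)),np.sin(np.radians(yaw)),0],[np.sin(np.radians(yaw)),-np.cos(np.radians(yaw)),0],[0,0,-1.]]))
print("t",s["time_s"],"pos",s["eef_pos"].round(1),"tool shift",d.round(1),"then turn",(r.inv()*t).as_rotvec().round(3),"j",s["joints"].round(2),"F",s["force"].round(1),"T",s["wrist_torque"].round(2),"grip",round(s["grip_width"],2),round(s["grip_force"],1))
E
python3 togo.py 533 116 130 16.8
python3 -m jog '[{"tx":45,"ty":-38.5,"jaw":-1},{"tx":45,"ty":-38.5,"jaw":-1},{"tx":45,"ty":-38.5,"jaw":-1},{"tx":45,"ty":-38.5,"jaw":-1},{"tx":45,"ty":-38.5,"jaw":-1}]' 60
python3 -m jog '[{"tx":45,"ty":-38.5,"jaw":-1},{"tx":45,"ty":-38.5,"jaw":-1},{"tx":45,"ty":-38.5,"jaw":-1},{"tx":45,"ty":-38.5,"jaw":-1},{"tx":45,"ty":-38.5,"jaw":-1}]'
python3 togo.py 533 116 100 16.8
```

```text
t 1.7 pos [ 170.  -496.7  231.3] tool shift [ 541.9 -462.2  101.3] then turn [-0.     0.     0.037] j [-1.46  0.31  1.5  -0.    1.33 -0.22] F [ 0.5 -0.1 -0.8] T [ 0.04 -0.03 -0.  ] grip 1.0 0.0
t 1.7 pos [ 170.  -496.7  231.3] tool shift [ 541.9 -462.2  131.3] then turn [-0.     0.     0.037] j [-1.46  0.31  1.5  -0.    1.33 -0.22] F [ 0.5 -0.1 -0.8] T [ 0.04 -0.03 -0.  ] grip 1.0 0.0schema error: expected keys tx, ty, tz, ax, ay, az, jaw
schema error: expected keys tx, ty, tz, ax, ay, az, jaw
```

```bash

python3 -m jog '[{"tx":45,"ty":-38.5,"tz":0,"ax":0,"ay":0,"az":0,"jaw":-1},{"tx":45,"ty":-38.5,"tz":0,"ax":0,"ay":0,"az":0,"jaw":-1},{"tx":45,"ty":-38.5,"tz":0,"ax":0,"ay":0,"az":0,"jaw":-1},{"tx":45,"ty":-38.5,"tz":0,"ax":0,"ay":0,"az":0,"jaw":-1},{"tx":45,"ty":-38.5,"tz":0,"ax":0,"ay":0,"az":0,"jaw":-1}]' 60
python3 -m jog '[{"tx":45,"ty":-38.5,"tz":0,"ax":0,"ay":0,"az":0,"jaw":-1},{"tx":45,"ty":-38.5,"tz":0,"ax":0,"ay":0,"az":0,"jaw":-1},{"tx":45,"ty":-38.5,"tz":0,"ax":0,"ay":0,"az":0,"jaw":-1},{"tx":45,"ty":-38.5,"tz":0,"ax":0,"ay":0,"az":0,"jaw":-1},{"tx":45,"ty":-38.5,"tz":0,"ax":0,"ay":0,"az":0,"jaw":-1}]'
python3 togo.py 533 116 100 16.8
```

```text
time_s: 2.33
eef_pos: [321.2, -240.1, 231.5]
ee_rot: [0.0, 0.986, 0.164, 0.0]
force: [0.9, -0.6, -0.6]
grip_width: 1.001
grip_force: 0.0
time_s: 2.95
eef_pos: [471.9, 15.2, 231.5]
ee_rot: [0.0, 0.986, 0.164, 0.0]
force: [0.5, -1.0, -0.4]
grip_width: 0.999
grip_force: 0.0
t 2.95 pos [471.9  15.2 231.5] tool shift [ 90.4 -75.6 131.5] then turn [ 0.    -0.001  0.037] j [-0.22  0.2   1.65 -0.    1.3   1.02] F [ 0.5 -1.  -0.4] T [-0.06  0.01 -0.07] grip 1.0 0.0
```

```bash

python3 -m jog '[{"tx":45,"ty":-38,"tz":0,"ax":0,"ay":0,"az":0.037,"jaw":-1},{"tx":44,"ty":-39,"tz":20,"ax":0,"ay":0,"az":0,"jaw":-1},{"tx":0,"ty":0,"tz":50,"ax":0,"ay":0,"az":0,"jaw":-1},{"tx":0,"ty":0,"tz":50,"ax":0,"ay":0,"az":0,"jaw":-1},{"tx":0,"ty":0,"tz":0,"ax":0,"ay":0,"az":0,"jaw":-1}]'
python3 togo.py 533 116 26 16.8
```

```text
time_s: 3.58
eef_pos: [530.4, 113.9, 108.7]
ee_rot: [-0.001, 0.989, 0.146, -0.003]
force: [0.3, -0.4, 1.0]
grip_width: 0.998
grip_force: 0.0
t 3.575 pos [530.4 113.9 108.7] tool shift [ 3.6 -1.1 82.7] then turn [-0.002  0.007 -0.   ] j [-0.    0.48  1.6  -0.    1.07  1.27] F [ 0.3 -0.4  1. ] T [-0.02  0.02  0.01] grip 1.0 0.0
```

```bash

python3 -m jog '[{"tx":2,"ty":-1,"tz":40,"ax":0,"ay":0.006,"az":0,"jaw":-1},{"tx":0,"ty":0,"tz":30,"ax":0,"ay":0,"az":0,"jaw":-1},{"tx":0,"ty":0,"tz":0,"ax":0,"ay":0,"az":0,"jaw":-1},{"tx":0,"ty":0,"tz":0,"ax":0,"ay":0,"az":0,"jaw":-1}]'
python3 togo.py 533 116 26 16.8
```

```text
time_s: 4.08
eef_pos: [535.5, 115.4, 43.8]
ee_rot: [-0.0, 0.989, 0.146, 0.005]
force: [0.6, -0.1, -0.1]
grip_width: 1.002
grip_force: 0.0
t 4.075 pos [535.5 115.4  43.8] tool shift [-2.3 -1.3 17.8] then turn [ 0.001 -0.01  -0.001] j [-0.    0.58  1.64  0.    0.92  1.27] F [ 0.6 -0.1 -0.1] T [ 0.08 -0.02  0.01] grip 1.0 0.0
```

```bash

python3 -m jog '[{"tx":-1.5,"ty":-1,"tz":10,"ax":0,"ay":-0.006,"az":0,"jaw":-1},{"tx":0,"ty":0,"tz":4,"ax":0,"ay":0,"az":0,"jaw":-1},{"tx":0,"ty":0,"tz":0,"ax":0,"ay":0,"az":0,"jaw":-1},{"tx":0,"ty":0,"tz":0,"ax":0,"ay":0,"az":0,"jaw":-1}]'
python3 togo.py 533 116 26 16.8
```

```text
time_s: 4.58
eef_pos: [532.5, 116.0, 27.5]
ee_rot: [0.0, 0.989, 0.146, 0.0]
force: [1.3, -0.1, -0.1]
grip_width: 1.001
grip_force: 0.0
t 4.575 pos [532.5 116.   27.5] tool shift [0.5 0.1 1.5] then turn [ 0. -0. -0.] j [-0.    0.6   1.65  0.    0.89  1.28] F [ 1.3 -0.1 -0.1] T [0.01 0.01 0.01] grip 1.0 0.0
```

```bash

python3 -m jog '[{"tx":0.5,"ty":0,"tz":0,"ax":0,"ay":0,"az":0,"jaw":0.3},{"tx":0,"ty":0,"tz":0,"ax":0,"ay":0,"az":0,"jaw":1},{"tx":0,"ty":0,"tz":0,"ax":0,"ay":0,"az":0,"jaw":1},{"tx":0,"ty":0,"tz":0,"ax":0,"ay":0,"az":0,"jaw":1},{"tx":0,"ty":0,"tz":0,"ax":0,"ay":0,"az":0,"jaw":1}]' 60
python3 togo.py 533 116 26 16.8
```

```text
time_s: 5.2
eef_pos: [532.9, 116.2, 27.6]
ee_rot: [-0.0, 0.989, 0.146, 0.0]
force: [-1.5, 1.0, 4.7]
grip_width: 0.382
grip_force: 60.0
t 5.2 pos [532.9 116.2  27.6] tool shift [0.  0.2 1.6] then turn [ 0. -0. -0.] j [-0.    0.6   1.65  0.    0.89  1.28] F [-1.5  1.   4.7] T [0.08 0.24 0.02] grip 0.38 60.0
```

```bash

python3 -m jog '[{"tx":0,"ty":0,"tz":-20,"ax":0,"ay":0,"az":0,"jaw":1},{"tx":0,"ty":0,"tz":-45,"ax":0,"ay":0,"az":0,"jaw":1},{"tx":0,"ty":0,"tz":-50,"ax":0,"ay":0,"az":0,"jaw":1},{"tx":0,"ty":0,"tz":-45,"ax":0,"ay":0,"az":0,"jaw":1},{"tx":0,"ty":0,"tz":0,"ax":0,"ay":0,"az":0,"jaw":1}]'
python3 togo.py 506.5 -132.3 187 41.2
```

```text
time_s: 5.82
eef_pos: [534.0, 116.1, 190.1]
ee_rot: [0.0, 0.989, 0.146, 0.003]
force: [-0.6, 0.1, -2.1]
grip_width: 0.387
grip_force: 60.0
t 5.825 pos [534.  116.1 190.1] tool shift [-98.1 229.9   2.9] then turn [ 0.003 -0.005 -0.426] j [-0.    0.39  1.5  -0.    1.25  1.28] F [-0.6  0.1 -2.1] T [ 0.04 -0.01 -0.07] grip 0.39 60.0
```

Lifted; the wrist shows the lid's weight. Now I move over the canister and turn on the way in the last rows.

```bash

python3 -m jog '[{"tx":-16,"ty":37,"tz":0,"ax":0,"ay":0,"az":0,"jaw":1},{"tx":-20,"ty":47,"tz":0,"ax":0,"ay":0,"az":0,"jaw":1},{"tx":-20,"ty":47,"tz":0,"ax":0,"ay":0,"az":0,"jaw":1},{"tx":-20,"ty":47,"tz":0,"ax":0,"ay":0,"az":0,"jaw":1},{"tx":-14,"ty":32,"tz":0,"ax":0,"ay":0,"az":0,"jaw":1}]'
python3 -m jog '[{"tx":-7,"ty":20,"tz":0,"ax":0,"ay":0,"az":-0.142,"jaw":1},{"tx":0,"ty":0,"tz":0,"ax":0,"ay":0,"az":-0.142,"jaw":1},{"tx":0,"ty":0,"tz":0,"ax":0,"ay":0,"az":-0.142,"jaw":1},{"tx":0,"ty":0,"tz":0,"ax":0,"ay":0,"az":0,"jaw":1},{"tx":0,"ty":0,"tz":0,"ax":0,"ay":0,"az":0,"jaw":1}]'
python3 togo.py 506.5 -132.3 187 41.2
python3 - <<'E'
from h import *
ims=[]
for n in("top","side"):
    c=capture(n); P=cloud(c).reshape(-1,3)
    q=P[(np.hypot(P[:,0]-506,P[:,1]+132)<45)&(P[:,2]>120)&(P[:,2]<200)]
    if n=="side": ims=c["color"][150:290,220:400,::-1]; cv2.imwrite("pics/held.png",cv2.resize(ims,None,fx=4,fy=4,interpolation=cv2.INTER_CUBIC))
    for lo,hi in((178,188),(188,194),(205,220)):
        k=q[(q[:,2]>lo)&(q[:,2]<hi)]
        if len(k): print(n,lo,len(k),k.min(0).round(),k.max(0).round())
E
```

```text
time_s: 6.45
eef_pos: [506.2, -112.7, 185.5]
ee_rot: [-0.001, 0.989, 0.145, -0.001]
force: [0.1, 0.2, -1.8]
grip_width: 0.386
grip_force: 60.2
time_s: 7.08
eef_pos: [506.1, -131.9, 186.5]
ee_rot: [-0.001, 0.937, 0.35, -0.0]
force: [0.1, -0.0, -1.1]
grip_width: 0.384
grip_force: 60.2
t 7.075 pos [ 506.1 -131.9  186.5] tool shift [ 0.1  0.6 -0.5] then turn [-0.001  0.001 -0.003] j [-0.48  0.35  1.57 -0.    1.22  0.38] F [ 0.1 -0.  -1.1] T [-0.    0.01  0.  ] grip 0.38 60.2
top 178 69 [ 470. -160.  178.] [517. -95. 188.]
top 188 3 [ 473. -135.  188.] [ 511. -101.  188.]
side 178 190 [ 468. -175.  178.] [ 545. -105.  188.]
side 188 16 [ 472. -167.  188.] [ 518. -133.  193.]
```

View pics/held.png

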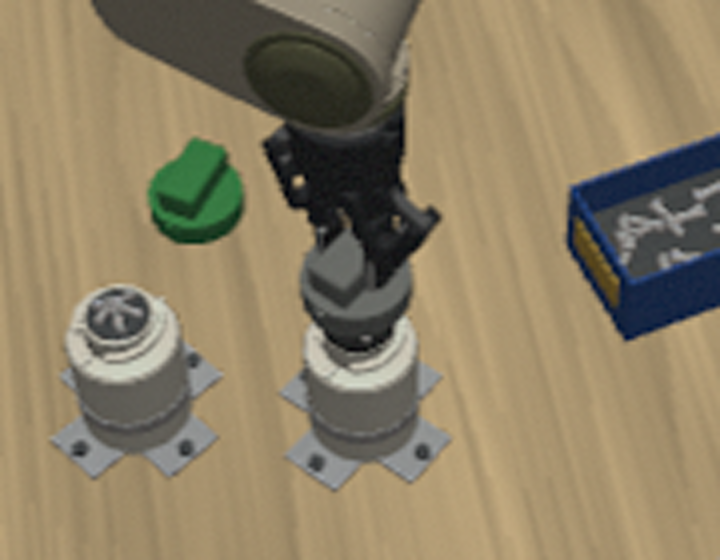

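The lid sits level in the gripper, above the right canister at crop (357,290), its bar in line with the ribs. I'll lower it with force checks.

```bash

python3 -m jog '[{"tx":0,"ty":0.5,"tz":15,"ax":0,"ay":0,"az":0,"jaw":1},{"tx":0,"ty":0,"tz":15,"ax":0,"ay":0,"az":0,"jaw":1},{"tx":0,"ty":0,"tz":4,"ax":0,"ay":0,"az":0,"jaw":1},{"tx":0,"ty":0,"tz":0,"ax":0,"ay":0,"az":0,"jaw":1},{"tx":0,"ty":0,"tz":0,"ax":0,"ay":0,"az":0,"jaw":1}]'
python3 togo.py 506.5 -132.3 140 41.2
python3 -m jog '[{"tx":0,"ty":0,"tz":3,"ax":0,"ay":0,"az":0,"jaw":1},{"tx":0,"ty":0,"tz":3,"ax":0,"ay":0,"az":0,"jaw":1},{"tx":0,"ty":0,"tz":0,"ax":0,"ay":0,"az":0,"jaw":1}]'
python3 togo.py 506.5 -132.3 140 41.2
```

```text
time_s: 7.8
eef_pos: [506.9, -132.6, 153.7]
ee_rot: [0.0, 0.936, 0.352, 0.0]
force: [0.6, 0.3, -2.0]
grip_width: 0.384
grip_force: 60.2
t 7.8 pos [ 506.9 -132.6  153.7] tool shift [-0.1 -0.5 13.7] then turn [ 0.001 -0.    -0.   ] j [-0.48  0.38  1.61  0.    1.15  0.37] F [ 0.6  0.3 -2. ] T [-0.04 -0.04 -0.05] grip 0.38 60.2
time_s: 8.18
eef_pos: [506.6, -132.4, 147.0]
ee_rot: [-0.0, 0.936, 0.352, -0.0]
force: [0.4, -0.4, -1.9]
grip_width: 0.383
grip_force: 60.2
t 8.175 pos [ 506.6 -132.4  147. ] tool shift [ 0.  -0.1  7. ] then turn [-0.  0. -0.] j [-0.48  0.39  1.62 -0.    1.13  0.37] F [ 0.4 -0.4 -1.9] T [ 0.06  0.03 -0.01] grip 0.38 60.2
```

No contact yet, with the lid edge at about 119.5. I'll continue.

```bash

python3 -m jog '[{"tx":0,"ty":0,"tz":2.5,"ax":0,"ay":0,"az":0,"jaw":1},{"tx":0,"ty":0,"tz":2.5,"ax":0,"ay":0,"az":0,"jaw":1},{"tx":0,"ty":0,"tz":0,"ax":0,"ay":0,"az":0,"jaw":1}]'
python3 togo.py 506.5 -132.3 136 41.2
python3 -m jog '[{"tx":0,"ty":0,"tz":2,"ax":0,"ay":0,"az":0,"jaw":1},{"tx":0,"ty":0,"tz":1,"ax":0,"ay":0,"az":0,"jaw":1},{"tx":0,"ty":0,"tz":0,"ax":0,"ay":0,"az":0,"jaw":1}]'
python3 togo.py 506.5 -132.3 136 41.2
```

```text
time_s: 8.55
eef_pos: [506.6, -132.4, 142.1]
ee_rot: [-0.0, 0.936, 0.352, -0.0]
force: [0.0, -0.6, -1.3]
grip_width: 0.383
grip_force: 60.2
t 8.55 pos [ 506.6 -132.4  142.1] tool shift [ 0.  -0.2  6.1] then turn [-0.  0. -0.] j [-0.48  0.4   1.62  0.    1.12  0.37] F [ 0.  -0.6 -1.3] T [-0.   -0.01  0.01] grip 0.38 60.2
time_s: 8.93
eef_pos: [506.6, -132.5, 139.2]
ee_rot: [-0.0, 0.936, 0.352, -0.0]
force: [-0.2, -0.2, -1.5]
grip_width: 0.383
grip_force: 60.2
t 8.925 pos [ 506.6 -132.5  139.2] tool shift [ 0.  -0.2  3.2] then turn [-0.  0. -0.] j [-0.48  0.4   1.63 -0.    1.11  0.37] F [-0.2 -0.2 -1.5] T [ 0.02  0.03 -0.05] grip 0.38 60.2
```

```bash

for i in 1; do :; done
python3 -m jog '[{"tx":0,"ty":0,"tz":1,"ax":0,"ay":0,"az":0,"jaw":1},{"tx":0,"ty":0,"tz":0,"ax":0,"ay":0,"az":0,"jaw":1}]'|grep -E "pos|force"
python3 -m jog '[{"tx":0,"ty":0,"tz":1,"ax":0,"ay":0,"az":0,"jaw":1},{"tx":0,"ty":0,"tz":0,"ax":0,"ay":0,"az":0,"jaw":1}]'|grep -E "pos|force"
python3 -m jog '[{"tx":0,"ty":0,"tz":0.7,"ax":0,"ay":0,"az":0,"jaw":1},{"tx":0,"ty":0,"tz":0,"ax":0,"ay":0,"az":0,"jaw":1}]'|grep -E "pos|force"
python3 togo.py 506.5 -132.3 136 41.2
```

```text
eef_pos: [506.6, -132.5, 138.2]
force: [0.6, 0.6, -0.9]
grip_force: 60.2
eef_pos: [506.6, -132.5, 137.2]
force: [-1.0, -0.3, -2.0]
grip_force: 60.2
eef_pos: [506.6, -132.5, 136.5]
force: [0.1, 0.4, -2.0]
grip_force: 60.2
t 9.675 pos [ 506.6 -132.5  136.5] tool shift [ 0.  -0.2  0.5] then turn [-0.  0. -0.] j [-0.48  0.4   1.63 -0.    1.11  0.37] F [ 0.1  0.4 -2. ] T [-0.04 -0.01  0.01] grip 0.39 60.2
```

```bash

python3 -m jog '[{"tx":0,"ty":0,"tz":0.7,"ax":0,"ay":0,"az":0,"jaw":1},{"tx":0,"ty":0,"tz":0,"ax":0,"ay":0,"az":0,"jaw":1}]'|grep -E "pos|force"
python3 -m jog '[{"tx":0,"ty":0,"tz":0.7,"ax":0,"ay":0,"az":0,"jaw":1},{"tx":0,"ty":0,"tz":0,"ax":0,"ay":0,"az":0,"jaw":1}]'|grep -E "pos|force"
python3 togo.py 506.5 -132.3 136 41.2
python3 -m jog '[{"tx":0,"ty":0,"tz":0.5,"ax":0,"ay":0,"az":0,"jaw":1},{"tx":0,"ty":0,"tz":0,"ax":0,"ay":0,"az":0,"jaw":1}]'|grep -E "pos|force"
python3 togo.py 506.5 -132.3 136 41.2
```

```text
eef_pos: [506.7, -132.5, 136.2]
force: [-1.5, -0.0, 3.0]
grip_force: 60.6
eef_pos: [506.8, -132.5, 136.0]
force: [-3.6, 1.0, 8.0]
grip_force: 61.4
t 10.175 pos [ 506.8 -132.5  136. ] tool shift [-0.1 -0.3  0. ] then turn [ 0.001 -0.    -0.   ] j [-0.48  0.41  1.63 -0.    1.1   0.37] F [-3.6  1.   8. ] T [ 0.27  0.6  -0.01] grip 0.39 61.4
eef_pos: [506.8, -132.5, 135.9]
force: [-5.2, 3.0, 12.2]
grip_force: 61.8
t 10.425 pos [ 506.8 -132.5  135.9] tool shift [-0.1 -0.4 -0.1] then turn [ 0.001 -0.    -0.   ] j [-0.48  0.41  1.63 -0.    1.1   0.37] F [-5.2  3.  12.2] T [ 0.38  0.88 -0.03] grip 0.39 61.8
```

Seal contact is at edge ≈108.5 mm, inside the stated 106–109 range, so the lugs are in the gaps. I'll ease off slightly and turn clockwise (+az), watching the wrist torque.

```bash

python3 -m jog '[{"tx":0,"ty":0,"tz":-0.7,"ax":0,"ay":0,"az":0.06,"jaw":1},{"tx":0,"ty":0,"tz":0,"ax":0,"ay":0,"az":0.06,"jaw":1},{"tx":0,"ty":0,"tz":0,"ax":0,"ay":0,"az":0,"jaw":1}]'|grep -E "pos|rot"
python3 togo.py 506.5 -132.3 136 41.2
python3 -m jog '[{"tx":0,"ty":0,"tz":0,"ax":0,"ay":0,"az":0.06,"jaw":1},{"tx":0,"ty":0,"tz":0,"ax":0,"ay":0,"az":0.06,"jaw":1},{"tx":0,"ty":0,"tz":0,"ax":0,"ay":0,"az":0.06,"jaw":1},{"tx":0,"ty":0,"tz":0,"ax":0,"ay":0,"az":0,"jaw":1}]'|grep -E "pos|rot"
python3 togo.py 506.5 -132.3 136 41.2
```

```text
eef_pos: [507.1, -132.7, 136.1]
ee_rot: [0.001, 0.956, 0.295, 0.001]
t 10.8 pos [ 507.1 -132.7  136.1] tool shift [-0.3 -0.7  0.1] then turn [ 0.002 -0.001 -0.121] j [-0.48  0.41  1.63 -0.    1.1   0.49] F [-1.5 -0.1  5.1] T [0.06 0.13 0.06] grip 0.38 61.0
eef_pos: [507.2, -132.8, 136.1]
ee_rot: [0.001, 0.978, 0.208, 0.001]
t 11.3 pos [ 507.2 -132.8  136.1] tool shift [-0.5 -0.7  0.1] then turn [ 0.002 -0.001 -0.301] j [-0.48  0.41  1.63 -0.    1.1   0.67] F [ 0.4 -0.7  6.1] T [-0.03  0.06  0.02] grip 0.39 60.9
```

```bash
cat > ok.py <<'E'
import sys,numpy as np
from rig import sense
s=sense(); q=s["ee_rot"]; yaw=2*np.arctan2(q[2],q[1])
T=s["wrist_torque"]; print("t",round(s["time_s"],2),"turned",round(.719-yaw,3),"Tz",T[2].round(3),"F",s["force"].round(1),"z",s["eef_pos"][2].round(1))
sys.exit(T[2]>float(sys.argv[1]))
E
python3 -m jog '[{"tx":0,"ty":0,"tz":0,"ax":0,"ay":0,"az":0.04,"jaw":1},{"tx":0,"ty":0,"tz":0,"ax":0,"ay":0,"az":0,"jaw":1}]'>/dev/null && python3 ok.py 0.13 &&
python3 -m jog '[{"tx":0,"ty":0,"tz":0,"ax":0,"ay":0,"az":0.03,"jaw":1},{"tx":0,"ty":0,"tz":0,"ax":0,"ay":0,"az":0,"jaw":1}]'>/dev/null && python3 ok.py 0.13 &&
python3 -m jog '[{"tx":0,"ty":0,"tz":0,"ax":0,"ay":0,"az":0.03,"jaw":1},{"tx":0,"ty":0,"tz":0,"ax":0,"ay":0,"az":0,"jaw":1}]'>/dev/null && python3 ok.py 0.13 &&
python3 -m jog '[{"tx":0,"ty":0,"tz":0,"ax":0,"ay":0,"az":0.03,"jaw":1},{"tx":0,"ty":0,"tz":0,"ax":0,"ay":0,"az":0,"jaw":1}]'>/dev/null && python3 ok.py 0.13 &&
python3 -m jog '[{"tx":0,"ty":0,"tz":0,"ax":0,"ay":0,"az":0.03,"jaw":1},{"tx":0,"ty":0,"tz":0,"ax":0,"ay":0,"az":0,"jaw":1}]'>/dev/null && python3 ok.py 0.13 &&
python3 -m jog '[{"tx":0,"ty":0,"tz":0,"ax":0,"ay":0,"az":0.03,"jaw":1},{"tx":0,"ty":0,"tz":0,"ax":0,"ay":0,"az":0,"jaw":1}]'>/dev/null && python3 ok.py 0.13
```

```text
t 11.55 turned 0.341 Tz 0.047 F [-0.7  0.5  4.4] z 136.1False
```

```bash
sed -i 's/sys.exit(\(.*\))$/sys.exit(int(\1))/' ok.py
python3 -m jog '[{"tx":0,"ty":0,"tz":0,"ax":0,"ay":0,"az":0.03,"jaw":1},{"tx":0,"ty":0,"tz":0,"ax":0,"ay":0,"az":0,"jaw":1}]'>/dev/null && python3 ok.py 0.14 &&
python3 -m jog '[{"tx":0,"ty":0,"tz":0,"ax":0,"ay":0,"az":0.03,"jaw":1},{"tx":0,"ty":0,"tz":0,"ax":0,"ay":0,"az":0,"jaw":1}]'>/dev/null && python3 ok.py 0.14 &&
python3 -m jog '[{"tx":0,"ty":0,"tz":0,"ax":0,"ay":0,"az":0.03,"jaw":1},{"tx":0,"ty":0,"tz":0,"ax":0,"ay":0,"az":0,"jaw":1}]'>/dev/null && python3 ok.py 0.14 &&
python3 -m jog '[{"tx":0,"ty":0,"tz":0,"ax":0,"ay":0,"az":0.03,"jaw":1},{"tx":0,"ty":0,"tz":0,"ax":0,"ay":0,"az":0,"jaw":1}]'>/dev/null && python3 ok.py 0.14 &&
python3 -m jog '[{"tx":0,"ty":0,"tz":0,"ax":0,"ay":0,"az":0.03,"jaw":1},{"tx":0,"ty":0,"tz":0,"ax":0,"ay":0,"az":0,"jaw":1}]'>/dev/null && python3 ok.py 0.14 &&
python3 -m jog '[{"tx":0,"ty":0,"tz":0,"ax":0,"ay":0,"az":0.03,"jaw":1},{"tx":0,"ty":0,"tz":0,"ax":0,"ay":0,"az":0,"jaw":1}]'>/dev/null && python3 ok.py 0.14 &&
python3 -m jog '[{"tx":0,"ty":0,"tz":0,"ax":0,"ay":0,"az":0.03,"jaw":1},{"tx":0,"ty":0,"tz":0,"ax":0,"ay":0,"az":0,"jaw":1}]'>/dev/null && python3 ok.py 0.14
```

```text
t 11.8 turned 0.37 Tz 0.085 F [0.2 1.2 5.8] z 136.1
t 12.05 turned 0.4 Tz 0.088 F [-0.9 -0.4  5.2] z 136.1
t 12.3 turned 0.43 Tz 0.037 F [ 0.1 -0.1  4.6] z 136.1
t 12.55 turned 0.46 Tz 0.128 F [0.  0.2 5.9] z 136.1
t 12.8 turned 0.49 Tz 0.063 F [-1.  -0.4  4.6] z 136.1
t 13.05 turned 0.52 Tz 0.096 F [-0.  -0.6  4.9] z 136.1
t 13.3 turned 0.55 Tz 0.142 F [-0.7  0.8  5. ] z 136.1
```

```bash
python3 -m jog '[{"tx":0,"ty":0,"tz":0,"ax":0,"ay":0,"az":0,"jaw":1}]'>/dev/null ; python3 ok.py 0.16 &&
python3 -m jog '[{"tx":0,"ty":0,"tz":0,"ax":0,"ay":0,"az":0.02,"jaw":1},{"tx":0,"ty":0,"tz":0,"ax":0,"ay":0,"az":0,"jaw":1}]'>/dev/null && python3 ok.py 0.18 &&
python3 -m jog '[{"tx":0,"ty":0,"tz":0,"ax":0,"ay":0,"az":0.02,"jaw":1},{"tx":0,"ty":0,"tz":0,"ax":0,"ay":0,"az":0,"jaw":1}]'>/dev/null && python3 ok.py 0.2 &&
python3 -m jog '[{"tx":0,"ty":0,"tz":0,"ax":0,"ay":0,"az":0.02,"jaw":1},{"tx":0,"ty":0,"tz":0,"ax":0,"ay":0,"az":0,"jaw":1}]'>/dev/null && python3 ok.py 0.2 &&
python3 -m jog '[{"tx":0,"ty":0,"tz":0,"ax":0,"ay":0,"az":0.02,"jaw":1},{"tx":0,"ty":0,"tz":0,"ax":0,"ay":0,"az":0,"jaw":1}]'>/dev/null && python3 ok.py 0.2 &&
python3 -m jog '[{"tx":0,"ty":0,"tz":0,"ax":0,"ay":0,"az":0.02,"jaw":1},{"tx":0,"ty":0,"tz":0,"ax":0,"ay":0,"az":0,"jaw":1}]'>/dev/null && python3 ok.py 0.2 &&
python3 -m jog '[{"tx":0,"ty":0,"tz":0,"ax":0,"ay":0,"az":0.02,"jaw":1},{"tx":0,"ty":0,"tz":0,"ax":0,"ay":0,"az":0,"jaw":1}]'>/dev/null && python3 ok.py 0.2 &&
python3 -m jog '[{"tx":0,"ty":0,"tz":0,"ax":0,"ay":0,"az":0.02,"jaw":1},{"tx":0,"ty":0,"tz":0,"ax":0,"ay":0,"az":0,"jaw":1}]'>/dev/null && python3 ok.py 0.2
```

```text
t 13.43 turned 0.55 Tz 0.082 F [ 0.3 -0.8  4. ] z 136.1
t 13.68 turned 0.57 Tz 0.153 F [-0.6  0.2  4.9] z 136.1
t 13.93 turned 0.59 Tz 0.194 F [-0.8  0.7  4.3] z 136.1
t 14.18 turned 0.61 Tz 0.141 F [-0.3  1.2  5.2] z 136.1
t 14.43 turned 0.63 Tz 0.151 F [-1.3  1.2  4.5] z 136.0
t 14.68 turned 0.65 Tz 0.179 F [-0.1  0.5  6.1] z 136.0
t 14.93 turned 0.67 Tz 0.207 F [-1.   0.6  4.4] z 136.0
```

The torque is climbing slowly, about 1–1.5 N·m/rad. I'll continue in small steps, with two readings per step to beat the noise.

```bash
python3 -m jog '[{"tx":0,"ty":0,"tz":0,"ax":0,"ay":0,"az":0.02,"jaw":1},{"tx":0,"ty":0,"tz":0,"ax":0,"ay":0,"az":0,"jaw":1}]'>/dev/null && python3 ok.py 0.31 &&
python3 -m jog '[{"tx":0,"ty":0,"tz":0,"ax":0,"ay":0,"az":0.02,"jaw":1},{"tx":0,"ty":0,"tz":0,"ax":0,"ay":0,"az":0,"jaw":1}]'>/dev/null && python3 ok.py 0.31 &&
python3 -m jog '[{"tx":0,"ty":0,"tz":0,"ax":0,"ay":0,"az":0.02,"jaw":1},{"tx":0,"ty":0,"tz":0,"ax":0,"ay":0,"az":0,"jaw":1}]'>/dev/null && python3 ok.py 0.31 &&
python3 -m jog '[{"tx":0,"ty":0,"tz":0,"ax":0,"ay":0,"az":0.02,"jaw":1},{"tx":0,"ty":0,"tz":0,"ax":0,"ay":0,"az":0,"jaw":1}]'>/dev/null && python3 ok.py 0.31 &&
python3 -m jog '[{"tx":0,"ty":0,"tz":0,"ax":0,"ay":0,"az":0.02,"jaw":1},{"tx":0,"ty":0,"tz":0,"ax":0,"ay":0,"az":0,"jaw":1}]'>/dev/null && python3 ok.py 0.31 &&
python3 -m jog '[{"tx":0,"ty":0,"tz":0,"ax":0,"ay":0,"az":0.02,"jaw":1},{"tx":0,"ty":0,"tz":0,"ax":0,"ay":0,"az":0,"jaw":1}]'>/dev/null && python3 ok.py 0.31
```

```text
t 15.18 turned 0.69 Tz 0.245 F [0.1 0.7 4.8] z 136.0
t 15.43 turned 0.71 Tz 0.328 F [0.2 1.2 4.8] z 135.9
```

```bash
for i in 1 2 3; do python3 -m jog '[{"tx":0,"ty":0,"tz":0,"ax":0,"ay":0,"az":0,"jaw":1}]'>/dev/null ; python3 ok.py 9; done
python3 -m jog '[{"tx":0,"ty":0,"tz":0,"ax":0,"ay":0,"az":0.02,"jaw":1},{"tx":0,"ty":0,"tz":0,"ax":0,"ay":0,"az":0,"jaw":1}]'>/dev/null ; python3 ok.py 9
for i in 1 2 3; do python3 -m jog '[{"tx":0,"ty":0,"tz":0,"ax":0,"ay":0,"az":0,"jaw":1}]'>/dev/null ; python3 ok.py 9; done
```

```text
t 15.55 turned 0.71 Tz 0.293 F [-0.8  0.9  5.2] z 135.9
t 15.68 turned 0.71 Tz 0.316 F [-0.5  1.   5.4] z 135.9
t 15.8 turned 0.71 Tz 0.31 F [-0.2  1.   5.3] z 135.9
t 16.05 turned 0.73 Tz 0.315 F [-0.5  1.7  5.8] z 135.9
t 16.18 turned 0.73 Tz 0.302 F [-0.   1.5  5.6] z 135.9
t 16.3 turned 0.73 Tz 0.335 F [-0.   1.4  5.4] z 135.9
t 16.43 turned 0.73 Tz 0.368 F [0.4 1.4 4.9] z 135.9
```

```bash
python3 -m jog '[{"tx":0,"ty":0,"tz":0,"ax":0,"ay":0,"az":0.02,"jaw":1},{"tx":0,"ty":0,"tz":0,"ax":0,"ay":0,"az":0,"jaw":1}]'>/dev/null ; python3 ok.py 9
for i in 1 2 3; do python3 -m jog '[{"tx":0,"ty":0,"tz":0,"ax":0,"ay":0,"az":0,"jaw":1}]'>/dev/null ; python3 ok.py 9; done
python3 ok.py 0.42 && python3 -m jog '[{"tx":0,"ty":0,"tz":0,"ax":0,"ay":0,"az":0.015,"jaw":1},{"tx":0,"ty":0,"tz":0,"ax":0,"ay":0,"az":0,"jaw":1}]'>/dev/null ; python3 ok.py 9
for i in 1 2 3; do python3 -m jog '[{"tx":0,"ty":0,"tz":0,"ax":0,"ay":0,"az":0,"jaw":1}]'>/dev/null ; python3 ok.py 9; done
```

```text
t 16.68 turned 0.75 Tz 0.392 F [-0.2  1.1  4.7] z 135.9
t 16.8 turned 0.749 Tz 0.364 F [-0.8  0.7  5.2] z 135.9
t 16.93 turned 0.749 Tz 0.414 F [-0.5  0.4  6.8] z 135.9
t 17.05 turned 0.749 Tz 0.352 F [-0.6  0.8  4.9] z 135.9
t 17.05 turned 0.749 Tz 0.352 F [-0.6  0.8  4.9] z 135.9
t 17.3 turned 0.764 Tz 0.387 F [0.4 1.5 4.6] z 135.9
t 17.43 turned 0.764 Tz 0.342 F [0.2 1.3 4.4] z 135.9
t 17.55 turned 0.764 Tz 0.453 F [0.5 0.6 3.2] z 135.9
t 17.68 turned 0.764 Tz 0.386 F [0.5 0.2 5.1] z 135.9
```

```bash
python3 -m jog '[{"tx":0,"ty":0,"tz":0,"ax":0,"ay":0,"az":0.025,"jaw":1},{"tx":0,"ty":0,"tz":0,"ax":0,"ay":0,"az":0,"jaw":1}]'>/dev/null ; python3 ok.py 9
for i in 1 2 3 4 5; do python3 -m jog '[{"tx":0,"ty":0,"tz":0,"ax":0,"ay":0,"az":0,"jaw":1}]'>/dev/null ; python3 ok.py 9; done
```

```text
t 17.93 turned 0.79 Tz 0.44 F [0.7 1.5 4.6] z 135.8
t 18.05 turned 0.789 Tz 0.465 F [-0.2  0.1  4.3] z 135.8
t 18.18 turned 0.789 Tz 0.406 F [-0.9  0.1  5.4] z 135.9
t 18.3 turned 0.789 Tz 0.448 F [-0.8  0.6  4.7] z 135.9
t 18.43 turned 0.789 Tz 0.395 F [-0.5  0.4  5. ] z 135.8
t 18.55 turned 0.789 Tz 0.43 F [0.4 1.1 4.9] z 135.9
```

The mean is about 0.43 N·m, inside the snug band. I'll open, then lift straight up.

```bash
python3 -m jog '[{"tx":0,"ty":0,"tz":0,"ax":0,"ay":0,"az":0,"jaw":-0.2},{"tx":0,"ty":0,"tz":0,"ax":0,"ay":0,"az":0,"jaw":-1},{"tx":0,"ty":0,"tz":0,"ax":0,"ay":0,"az":0,"jaw":-1},{"tx":0,"ty":0,"tz":0,"ax":0,"ay":0,"az":0,"jaw":-1},{"tx":0,"ty":0,"tz":0,"ax":0,"ay":0,"az":0,"jaw":-1}]'
python3 -m jog '[{"tx":0,"ty":0,"tz":-5,"ax":0,"ay":0,"az":0,"jaw":-1},{"tx":0,"ty":0,"tz":-20,"ax":0,"ay":0,"az":0,"jaw":-1},{"tx":0,"ty":0,"tz":-40,"ax":0,"ay":0,"az":0,"jaw":-1},{"tx":0,"ty":0,"tz":-40,"ax":0,"ay":0,"az":0,"jaw":-1},{"tx":0,"ty":0,"tz":-20,"ax":0,"ay":0,"az":0,"jaw":-1}]'
python3 -m jog '[{"tx":0,"ty":0,"tz":0,"ax":0,"ay":0,"az":0,"jaw":-1},{"tx":0,"ty":0,"tz":0,"ax":0,"ay":0,"az":0,"jaw":-1}]'>/dev/null
python3 - <<'E'
from h import *
c=capture("side"); P=cloud(c).reshape(-1,3)
cv2.imwrite("pics/end.png",cv2.resize(c["color"][150:290,220:400,::-1],None,fx=4,fy=4,interpolation=cv2.INTER_CUBIC))
q=P[np.hypot(P[:,0]-507,P[:,1]+133)<50]
for lo,hi in((122,140),(148,170)):
    k=q[(q[:,2]>lo)&(q[:,2]<hi)]
    if len(k)>5: r=cv2.minAreaRect(k[:,:2].astype(np.float32)); print(lo,len(k),np.median(k,0).round(1),r)
s=sense();print(s["time_s"],s["force"],s["wrist_torque"])
E
```

```text
time_s: 19.18
eef_pos: [506.7, -132.5, 135.4]
ee_rot: [-0.0, 0.999, -0.036, -0.0]
force: [-1.3, -0.3, 0.9]
grip_width: 0.999
grip_force: 0.0
time_s: 19.8
eef_pos: [507.0, -132.6, 263.0]
ee_rot: [0.001, 0.999, -0.036, 0.002]
force: [-0.8, 0.2, -0.7]
grip_width: 1.0
grip_force: 0.0
122 240 [ 506.7 -155.6  132.3] ((507.53521728515625, -138.10794067382812), (74.54953002929688, 74.26559448242188), 39.22611618041992)
148 269 [ 508.  -140.   160.1] ((508.0367431640625, -136.9536590576172), (37.75713348388672, 64.14453125), 88.14247131347656)
20.1 [ 0.41902269 -0.28778268  0.09666231] [0.03280937 0.04265339 0.03203294]
```

View pics/end.png

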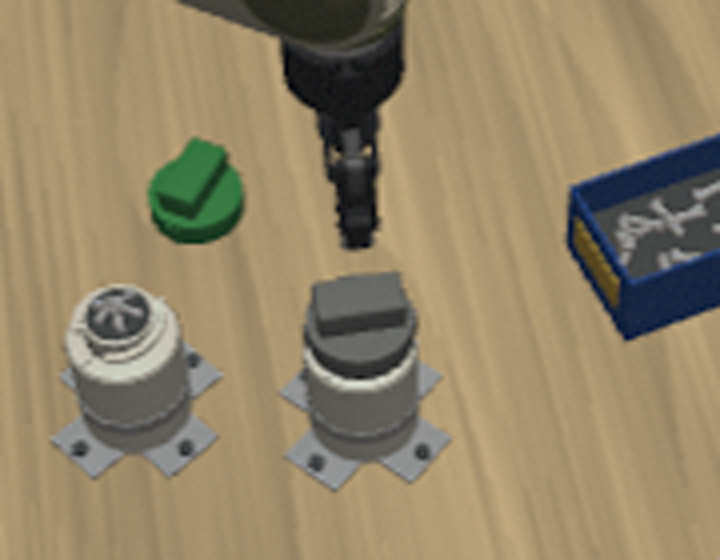

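The lid sits level on the canister at crop (360,320), still turned, with the gripper clear and the rest of the view as before. I'm handing in.

```bash
python3 -c "
from rig import finish_job
print(finish_job())"
```

```text
the job is handed in; nothing more can be done
None
```

The lid is on the canister farthest from the base, lugs in the gaps, screwed 0.79 rad clockwise to about 0.43 N·m (snug) and released; no other object was handled, and the job was handed in at about 20 s.

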